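# Swing the stitching clamp one hole towards the lamp

## Task

The leather stitching clamp on the bench should face the lamp for the next seam: pull its spring plunger clear of the index plate by the knob, swing the clamp's head by one hole towards the side on which the lamp stands, and let the pin snap fully home in that hole so that the head is locked there. Let go of it, and leave the lamp, slab, mallet and tool block as they are.

Things in the scene. Friction and masses are not known exactly. Their poses are not given: they have to be found in the camera images.
- clamp: leather stitching clamp bolted to the bench; grey cast base plate 220 x 170 x 14 mm. Origin: centre of the base plate's underside; x points from the worker (robot side) to the back, y to the worker's left, z up. Its head turns on a pivot that leans 36 degrees towards the worker
- jaws (a point): middle of the top edge of the clamp's two pale wooden jaws, on the pivot axis, 155 mm out from the index plate. The jaws are 80 mm wide and stand up to 40 mm in front of the axis; leaning, they overhang the plunger knob, so a gripper must come to the knob leaning too, about along the pivot axis. They turn with the head
- index_plate: fixed dark steel sector plate, 12 mm thick, rim radius 132 mm. Origin: on the pivot axis at its upper face; z: the pivot axis (up and towards the worker), x up the slope away from the worker, y to the worker's left. Five holes, 10 mm wide in bright rings, on a circle of radius 112 mm: the middle one straight down the slope (-x), the others drilled by hand, 22 to 29 degrees apart
- swivel (a joint): turn of the clamp's head (jaws and a flat radial arm, 34 mm wide, with the plunger at its end) about the pivot axis, rad: 0 at the middle hole (the start), positive as the plunger goes to the worker's left, range -1 to 1. The next hole on either side is 0.38 to 0.51 away: feel for it; 0.011 play in a hole. Turning takes about 1 to 5 N at the knob
- plunger (a joint): how far the plunger is pulled out along the pivot axis, m: 0 = pin fully home in a hole, 0.008 = pin tip level with the plate's upper face (it rides there between holes), 0.014 = end of travel. A spring draws it home: about 8 N at 0, 12 N at full travel. The pin is 8 mm thick with a slightly bevelled flat tip
- knob (a point): centre of the plunger's black fluted pull knob, a cylinder 30 mm across and 40 mm tall with its axis parallel to the pivot axis; 53 mm above the plate's face when home. Below the knob is a 20 mm thick barrel, and 21 mm below its underside the radial arm. z points out along the pull; the knob moves with the head and with the plunger
- lamp: black bench lamp with a round base 140 mm across, a thin stem and a dome shade, 325 mm high in all, fixed, standing to the left or to the right of the clamp; origin: centre of the base's underside
- tool_block: pale wooden block 75 x 170 x 50 mm with two rows of steel stamping tools standing in it (125 mm high in all), loose, on the other side; origin: centre of its underside
- slab: black stone stamping slab 150 x 200 x 30 mm, loose; origin: centre of its underside
- mallet: mallet lying on the bench, loose: black head 60 mm thick and 95 mm long, wooden handle 190 mm long; origin: on the bench under the head's centre

How it is judged:
By the outcome, as a careful person would: the job done as asked, in the order asked, and still so for the second after the job is handed in, with the robot touching nothing.
It also fails if it takes over 40 s, if anything falls off the work surface, if the arm or the gripper's body presses on something with over 40 N, if the wrist force passes 120 N, or if a joint passes its speed limit or range.

## Robot

A 6-joint arm with a two-finger parallel gripper is mounted at the origin on the work surface. World frame = base frame: x ahead of the robot, y to its left, z up, the work surface at z = 0. Lengths are in mm, angles in rad, forces in N, time in s.
With the tool pointing down it reaches from about 325 to 875 mm from the base axis. Payload 4.4 kg.
Tool frame: the origin (TCP) lies on the centre line of the jaws, within the pads' length; the fingertips stand ahead of it and the grasp point (between the pads) lies 6 mm ahead of it (ctrl.tcp_to_tips is the z of the fingertips in the tool frame, in mm); z points along the fingers, y is the line along which they close (so a half turn about z gives the same grasp; the last joint's range is limited). The gripper opens to 85 mm and grips with 20 to 120 N. Pads are 22 mm wide; open, the fingers measure 114 mm over their backs; the gripper's body (76 mm by 85 mm) begins 54 mm behind the grasp point. The pads swing forward as they close: fully open they stand 13 mm farther back than shut.
Start: joints at [-1.313, 0.207, 1.542, -0, 1.393, -0.15], TCP at [228.028, -527.855, 227.682] pointing down, gripper open.
Joint ranges: [-2.73, 2.73], [-0.86, 2.22], [0.23, 2.46], [-1.11, 4.25], [0.08, 2.63], [-2.82, 2.82]. Speed limits (rad/s): [2.79, 2.79, 3.14, 3.14, 3.14, 3.14].

## Interface

Orientations are given as a 3x3 rotation matrix whose columns are the frame's x, y, z axes.
In Python, from plant import ctrl, sensors, optics gives the robot as it stands. Calls block until the motion is done:
- ctrl.move_ptp(position, orientation): joint-space move of the TCP to a pose.
- ctrl.move_l(position, rot=None, vel=150, threshold=None): straight line of the TCP; rot=None keeps the orientation; vel is the mean speed in mm/s. With threshold (N) it stops when the force on the tool has changed by that much, and returns True; else False.
- ctrl.set_joints(angles): joint-space move.
- ctrl.gripper_to(opening, force=None): finger opening in mm; force is the grip in N (None keeps the last); returns when the fingers have stopped.
- ctrl.hold(seconds).
- ctrl.solve_ik(position, orientation): joint angles nearest the present ones, or None.
- sensors.read_state(): the state.
- optics.grab_frame(name): name is "side" or "top" or "wrist"; returns (picture, depth): 420x560x3 uint8, red, green, blue; 420x560 float32, mm along the optical axis (not along the pixel's ray), 0 where there is no reading.
- optics.camera_params(name): a dict with "mtx" (3x3 intrinsics, pixels), "k1" (the pictures are not rectified: a ray, as slopes to the right and down, at radius r is drawn at 1 + k1 r^2 times it, then the intrinsics apply), "R" (3x3) and "t" (3): a world point X has camera coordinates R X + t; the wrist camera has in their place "T_tool_cam" (4x4, takes a point from camera to tool coordinates, whose origin is the TCP and whose axes are the flange's). Camera axes: x right, y down, z forward; pixel columns grow to the right and rows downward; lengths in mm; the calibration is good to about 2 mm. A picture is of the moment at which its call begins: read the wrist's pose just before it. camera_params takes no time and is no camera call.
A pose or a line that the arm cannot do raises ctrl.MotionError and nothing moves.
- ctrl.finish_job(): hands the job in; it is judged then, once.
The state is a dict: "t": time; "q": joint angles; "qvel": joint speeds; "tau": joint torques, N m; "eef_pos": TCP position; "eef_rot": TCP orientation; "force": force on the tool from outside, world axes, zero at the start; "wrist_torque": the same for the moment, N m; "grip_width": finger opening in mm; "grasp_force": force on a finger pad.
Only numpy, scipy, OpenCV 4.12 (cv2) and the standard library are available. Lean on these libraries where they do the work, as an engineer would, in place of code of your own. Each camera call takes 0.05 s, during which the arm holds its last target. There are 200 camera calls.

## Working session

There is one attempt and no reset: what is moved stays moved. The work goes in short steps, each a Python script; the robot and the scene stay as the last script left them, time stands still between calls to the robot, and variables do not carry over. Pictures are saved under pics/ and viewed, at most 10 in all, crops included, and the job is handed in when it is done.

```bash
ls; mkdir -p pics; python3 - <<'E'
from plant import ctrl,sensors,optics
import cv2,numpy as np
for n in ("side","top"):
    p,d=optics.grab_frame(n); cv2.imwrite(f"pics/{n}0.png",p[:,:,::-1]); np.save(f"pics/{n}0.npy",d)
    c=optics.camera_params(n); print(n,c)
print(ctrl.tcp_to_tips,optics.camera_params("wrist"))
s=sensors.read_state();print(s)
E
```

```text
pics
side {'mtx': array([[506.44256366,   0.        , 280.78416507],
       [  0.        , 506.44256366, 196.49041544],
       [  0.        ,   0.        ,   1.        ]]), 'k1': -0.04197029380051855, 'R': array([[-0.9744674 , -0.22399617,  0.01545954],
       [-0.16657197,  0.67504632, -0.71872543],
       [ 0.15055584, -0.70294963, -0.69512212]]), 't': array([ 592.46172637,  197.15352716, 1453.58081013])}
top {'mtx': array([[393.32792764,   0.        , 280.18212892],
       [  0.        , 393.32792764, 208.39615752],
       [  0.        ,   0.        ,   1.        ]]), 'k1': -0.05277433876311414, 'R': array([[-1.47493930e-02, -9.99890000e-01, -1.56289459e-03],
       [-9.98930697e-01,  1.48037023e-02, -4.37985559e-02],
       [ 4.38168747e-02,  9.15221273e-04, -9.99039160e-01]]), 't': array([  22.21642808,  598.93530577, 1323.25650385])}
25.0 {'mtx': array([[305.82925171,   0.        , 274.80348823],
       [  0.        , 305.82925171, 210.77309768],
       [  0.        ,   0.        ,   1.        ]]), 'k1': -0.04907597205684797, 'T_tool_cam': array([[ 6.54415273e-04, -9.66418043e-
[... 420 characters left out ...]
1.50522185e-01]), 'qvel': array([-7.85156979e-04, -2.42898106e-03, -2.21731468e-03, -1.84127209e-03,
       -4.06494595e-05, -9.04111742e-05]), 'tau': array([-9.20594903e-04, -3.84090757e+01, -2.92548323e+01, -2.53446651e-04,
        4.84228483e-03,  1.25291623e-05]), 'eef_pos': array([ 227.84925083, -527.17957449,  226.63395913]), 'eef_rot': array([[ 9.17986573e-01,  3.96611102e-01, -5.35398786e-04],
       [ 3.96611347e-01, -9.17984436e-01,  2.00344689e-03],
       [ 3.03101524e-04, -2.05148257e-03, -9.99997850e-01]]), 'force': array([-0.4825831 ,  0.50716651, -0.01044058]), 'wrist_torque': array([ 0.03539203, -0.01951005,  0.00884701]), 'grasp_force': 0.0, 'grip_width': 85.46460979184415}
```

View pics/side0.png

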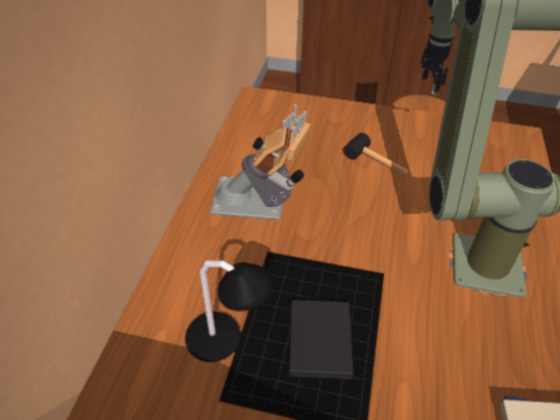

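View pics/top0.png

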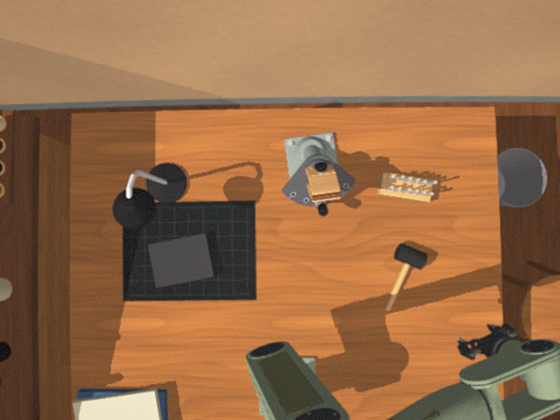

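The lamp is on the worker's left (top ≈(150,190), side ≈(225,310)), so the swing is positive. The clamp is around top (318,175), with the knob at top (322,210) and side (297,176). Next I'll zoom in on both.

```bash
cat > h.py <<'E'
import numpy as np,cv2
from plant import ctrl,sensors,optics
def cloud(n,d,s=None):
    c=optics.camera_params(n);K=c["mtx"];h,w=d.shape
    u,v=np.meshgrid(np.arange(w),np.arange(h))
    p=cv2.undistortPoints(np.stack([u,v],-1).reshape(-1,1,2).astype(float),K,np.array([c["k1"],0,0,0.])).reshape(h,w,2)
    X=np.dstack([p*d[...,None],d])
    if n!="wrist": return (X-c["t"])@c["R"]
    T=c["T_tool_cam"];X=X@T[:3,:3].T+T[:3,3]
    return X@s["eef_rot"].T+s["eef_pos"]
E
python3 - <<'E'
from h import *
a=cv2.imread("pics/side0.png")[100:225,205:315];b=cv2.imread("pics/top0.png")[120:225,270:370]
cv2.imwrite("pics/crop.png",np.hstack([cv2.resize(a,None,fx=3.5,fy=3.5,interpolation=cv2.INTER_CUBIC)[:420,:385],cv2.resize(b,(400,420),interpolation=cv2.INTER_CUBIC)]))
for n,r in (("top",(slice(200,216),slice(312,332))),("side",(slice(166,186),slice(286,306)))):
    im=cv2.imread(f"pics/{n}0.png");X=cloud(n,np.load(f"pics/{n}0.npy"))[r];m=im[r].max(-1)<45
    P=X[m];P=P[P[:,2]>60];print(n,len(P),np.median(P,0),P.min(0),P.max(0))
# base plate: points z in 8..20
    X=cloud(n,np.load(f"pics/{n}0.npy"));R=(slice(120,225),slice(205,350)) if n=="side" else (slice(120,225),slice(270,370))
    h=cv2.cvtColor(im,cv2.COLOR_BGR2HSV)[R];P=X[R];m=(abs(P[...,2]-14)<8)&(h[...,1]<70)
    B=P[m];print(len(B),cv2.minAreaRect(B[:,:2].astype(np.float32)),B[:,2].mean())
E
```

```text
top 40 [ 596.3343938  -116.57082573  127.87975204] [ 574.60484348 -125.58033477  112.54387099] [ 606.6776075  -107.50476448  136.19325058]
710 ((781.2835693359375, -95.44701385498047), (138.19122314453125, 169.6613006591797), 7.332488059997559) 15.952365287688018
side 83 [ 585.17245134 -108.46855299  123.12573886] [ 570.36342406 -122.93512772  100.43183873] [ 603.05697012 -101.06019178  137.87813271]
1127 ((678.8847045898438, -212.69412231445312), (509.4034729003906, 264.02032470703125), 63.72934341430664) 14.807381147314349
```

View pics/crop.png

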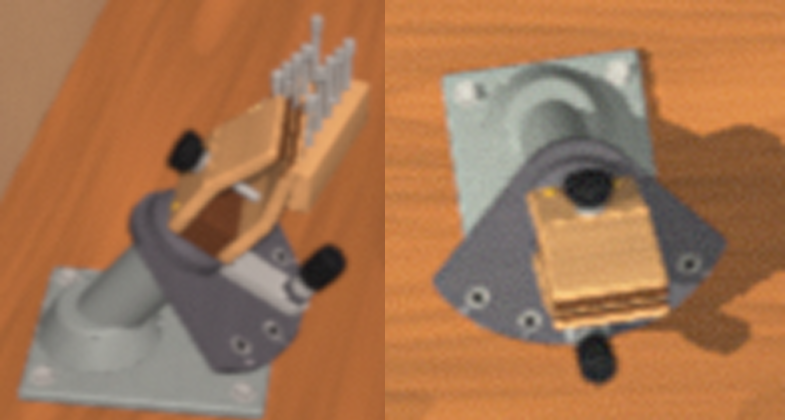

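The crops show the plunger arm at the middle hole. The knob is in front of the jaws, and the hole towards the lamp is visible at crop (530,320). I'll approach along the pivot axis and look with the wrist camera.

```bash
cat >> h.py <<'E'
def frame(yaw):
    c,s=np.cos(yaw),np.sin(yaw);xc=np.array([c,s,0]);yc=np.array([-s,c,0]);z=np.array([0,0,1.])
    t=np.deg2rad(36);a=np.cos(t)*z-np.sin(t)*xc;xp=np.cos(t)*xc+np.sin(t)*z
    return np.column_stack([xp,yc,a])   # plate frame
def toolR(P,th=0,flip=1):
    R=P@cv2.Rodrigues(np.array([0,0,th]))[0]
    return np.column_stack([-flip*R[:,0],flip*R[:,1],-R[:,2]])
E
python3 - <<'E'
from h import *
P=frame(np.deg2rad(7.3));k=np.array([588,-112,122.])
for f in (1,-1):
  for th in (0,.25,.5):
    for d in (150,100,0,-14):
        kk=k+P@(112*np.array([1-np.cos(th),-np.sin(th),0])+[0,0,d]);print(f,th,d,ctrl.solve_ik(kk,toolR(P,th,f)))
q=ctrl.solve_ik(k+P[:,2]*150,toolR(P))
if q is not None:
    ctrl.set_joints([-.7,*sensors.read_state()["q"][1:]])
    ctrl.move_ptp(k+P[:,2]*130,toolR(P)); ctrl.hold(.3)
    s=sensors.read_state();p,d=optics.grab_frame("wrist");cv2.imwrite("pics/w1.png",p[:,:,::-1]);np.savez("pics/w1.npz",d=d,eef_rot=s["eef_rot"],eef_pos=s["eef_pos"])
    print(s["t"],s["eef_pos"],s["force"],s["q"])
E
```

```text
Traceback (most recent call last):
  File "h.py", line 16, in toolR
    R=P@cv2.Rodrigues(np.array([0,0,th]))[0]
        ~~~~~~~~~~~~~^^^^^^^^^^^^^^^^^^^^
cv2.error: OpenCV(4.12.0) /io/opencv/modules/calib3d/src/calibration_base.cpp:151: error: (-210:Unsupported format or combination of formats) The matrices must have 32f or 64f data type in function 'Rodrigues'
```

```bash
sed -i 's/np.array(\[0,0,th\])/np.array([0,0,float(th)])/' h.py
python3 - <<'E'
from h import *
np.set_printoptions(precision=3,suppress=True)
P=frame(np.deg2rad(7.3));k=np.array([588,-112,122.])
for f in (1,-1):
  for th in (0,.25,.5):
    for d in (150,0):
        kk=k+P@(112*np.array([1-np.cos(th),-np.sin(th),0])+[0,0,d]);print(f,th,d,ctrl.solve_ik(kk,toolR(P,th,f)))
q=ctrl.solve_ik(k+P[:,2]*130,toolR(P))
if q is not None:
    ctrl.move_ptp(k+P[:,2]*130,toolR(P)); ctrl.hold(.3)
    s=sensors.read_state();p,d=optics.grab_frame("wrist");cv2.imwrite("pics/w1.png",p[:,:,::-1]);np.savez("pics/w1.npz",d=d,eef_rot=s["eef_rot"],eef_pos=s["eef_pos"])
    print(s["t"],s["eef_pos"],s["force"],s["q"])
E
```

```text
1 0 150 [-0.689 -0.273  2.103  0.563  0.932 -2.641]
1 0 0 [-0.531  0.111  2.044  0.711  0.584 -2.753]
1 0.25 150 None
1 0.25 0 None
1 0.5 150 None
1 0.5 0 None
-1 0 150 [-0.689 -0.273  2.103  0.563  0.932  0.5  ]
-1 0 0 [-0.531  0.111  2.044  0.711  0.584  0.389]
-1 0.25 150 [-0.736 -0.228  2.065  0.581  0.951  0.198]
-1 0.25 0 [-0.578  0.138  2.008  0.719  0.617  0.098]
-1 0.5 150 [-0.764 -0.178  2.012  0.588  0.969 -0.077]
-1 0.5 0 [-0.609  0.168  1.957  0.71   0.651 -0.162]
2.5417 [ 512.241 -121.987  227.183] [ 0.2   -0.151 -0.182] [-0.664 -0.225  2.102  0.574  0.879 -2.648]
```

View image.

View pics/w1.png

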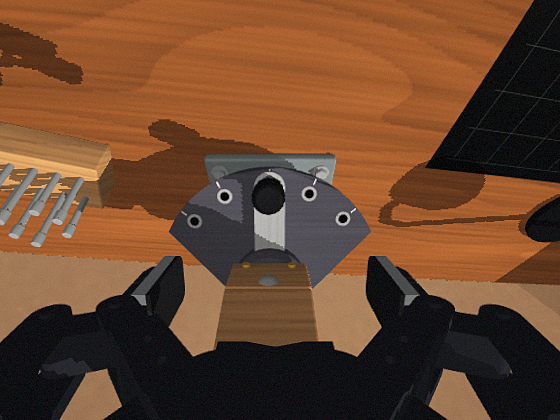

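The wrist view shows the knob at (268,196). The lamp-side holes are at (309,194) and (343,218), and the far-side ones at (224,196) and (195,221). Next I'll fit the plate plane, hole circle and knob.

```bash
python3 - <<'E'
from h import *
from scipy.optimize import least_squares
np.set_printoptions(precision=3,suppress=True)
z=np.load("pics/w1.npz");im=cv2.imread("pics/w1.png");X=cloud("wrist",z["d"],z)
P=frame(np.deg2rad(7.3))
m=np.zeros(im.shape[:2],np.uint8);cv2.fillPoly(m,[np.array([(180,230),(212,190),(236,178),(238,240),(215,270)])],1);cv2.fillPoly(m,[np.array([(298,178),(325,190),(360,230),(325,265),(300,240)])],1)
Q=X[m>0];Q=Q[z["d"][m>0]>0]
for _ in range(4):
    c=Q.mean(0);n=np.linalg.svd(Q-c,full_matrices=False)[2][2];n*=np.sign(n[2]);r=(Q-c)@n;Q=Q[abs(r)<max(2,2*r.std())]
print("plane n",n,"lean",np.degrees(np.arccos(n[2])),"yaw",np.degrees(np.arctan2(-n[1],-n[0])),c,len(Q),r.std())
hs=[]
g=im.max(-1)
for u,v in ((195,221),(224,196),(309,194),(343,218)):
    w=slice(v-9,v+10),slice(u-9,u+10);b=(g[w]>130).astype(np.uint8)
    k,l,st,ce=cv2.connectedComponentsWithStats(b);i=1+st[1:,4].argmax();u0,v0=ce[i]+[u-9,v-9]
    x=X[round(v0)-8:round(v0)+9,round(u0)-8:round(u0)+9].reshape(-1,3)
    # ray-plane
    C=optics.camera_params("wrist");pp=cv2.undistortPoints(np.array([[[u0,v0]]]),C["mtx"],np.array([C["k1"],0,0,0.])).ravel()
    T=C["T_tool_cam"];o=z["eef_rot"]@T[:3,3]+z["eef_pos"];d=z["eef_rot"]@T[:3,:3]@np.array([*pp,1])
    h=o+d*((c-o)@n)/(d@n);hs.append(h);print((u0,v0),h)
hs=np.array(hs)
for name,nn in (("fit",n),("36",None)):
    yaw=np.arctan2(-n[1],-n[0])
    F=frame(yaw);l=(hs-c)@F
    s=least_squares(lambda p:np.hypot(l[:,0]-p[0],l[:,1]-p[1])-112,[80,0]);O=c+F@np.array([*s.x,l[:,2].mean()])
    a=np.degrees(np.arctan2(l[:,1]-s.x[1],-(l[:,0]-s.x[0])));print("O",O,"res",s.fun,"ang",a,"l z",l[:,2])
    break
K=X[185:208,258:280].reshape(-1,3);mk=(im[185:208,258:280].max(-1)<45).ravel()
L=(K[mk]-O)@F;L=L[L[:,2]>60];print("knob in plate",len(L),np.median(L,0),L.min(0),L.max(0))
print("pred knob",O+F@[-112,0,53])
C0=np.array([781.3,-95.4]);
E
```

```text
plane n [-0.584 -0.075  0.809] lean 36.0409163380909 yaw 7.34608141362921 [ 657.614 -109.906   96.062] 6264 0.7186698500507165
(np.float64(188.25), np.float64(221.5)) [ 667.36  -202.97    94.436]
(np.float64(224.12280701754386), np.float64(195.9561403508772)) [ 637.614 -163.329   76.658]
(np.float64(308.8425925925926), np.float64(193.3148148148148)) [622.996 -68.58   74.924]
(np.float64(342.44565217391306), np.float64(218.42391304347825)) [641.65  -26.106  92.338]
O [ 710.489 -105.141  134.587] res [ 2.205 -2.216  0.033  1.006] ang [-53.254 -26.155  25.057  50.492] l z [-0.002 -0.024 -0.026 -0.005]
knob in plate 506 [-114.177    3.408   72.587] [-171.654   -6.12    63.127] [-103.698   12.841  338.452]
pred knob [ 589.726 -120.71   111.633]
```

```bash
python3 - <<'E'
from h import *
from scipy.optimize import least_squares
np.set_printoptions(precision=3,suppress=True)
z=np.load("pics/w1.npz");im=cv2.imread("pics/w1.png");X=cloud("wrist",z["d"],z)
F=frame(np.deg2rad(7.34));c=np.array([657.614,-109.906,96.062])
C=optics.camera_params("wrist");T=C["T_tool_cam"]
hs=[]
for u0,v0 in ((195.2,221),(224.1,196),(308.8,193.6),(342.6,218.4)):
    pp=cv2.undistortPoints(np.array([[[u0,v0]]]),C["mtx"],np.array([C["k1"],0,0,0.])).ravel()
    o=z["eef_rot"]@T[:3,3]+z["eef_pos"];d=z["eef_rot"]@T[:3,:3]@np.array([*pp,1]);n=F[:,2];hs.append(o+d*((c-o)@n)/(d@n))
l=(np.array(hs)-c)@F
s=least_squares(lambda p:np.hypot(l[:,0]-p[0],l[:,1]-p[1])-112,[80,0]);O=c+F@np.array([*s.x,0])
print("O",O,s.fun,np.degrees(np.arctan2(l[:,1]-s.x[1],-(l[:,0]-s.x[0]))))
L=(X[165:228,240:300].reshape(-1,3)-O)@F
top=L[(abs(L[:,2]-73)<3)];print("knob top",len(top),cv2.minEnclosingCircle(top[:,:2].astype(np.float32)),np.median(top,0))
np.savez("pics/O.npz",O=O)
E
```

```text
O [ 711.362 -101.963  135.529] [-0.49   0.534 -0.083 -0.136] [-50.779 -27.215  23.349  48.917]
knob top 764 ((-112.90968322753906, -0.5823827981948853), 14.46033000946045) [-113.518   -0.933   72.448]
```

```bash
cat >> h.py <<'E'
O=np.array([711.362,-101.963,135.529]);F=frame(np.deg2rad(7.34));A=F[:,2];K0=np.deg2rad(.3)
R0=112.6
def tcp(sw,pull,up=7):   # swivel sw (+ = worker's left), plunger pull mm
    a=sw-K0
    return O+F@np.array([-R0*np.cos(a),R0*np.sin(a),53+up+pull]),toolR(F,-sw)
def st(msg=""):
    s=sensors.read_state();L=(s["eef_pos"]-O)@F;f=s["force"]@F@cv2.Rodrigues(np.array([0,0,-.0]))[0]
    sw=np.arctan2(L[1],-L[0])+K0
    print(msg,"t%.2f sw %.4f r %.1f z %.2f"%(s["t"],sw,np.hypot(*L[:2]),L[2]-60),"Fplate",np.round(f,1),"grip %.1f %.1f"%(s["grip_width"],s["grasp_force"]));return s
E
python3 - <<'E'
from h import *
ctrl.move_ptp(*tcp(0,70)); st("above")
print(ctrl.move_l(tcp(0,0)[0],tcp(0,0)[1],vel=60,threshold=8)); st("at knob")
ctrl.gripper_to(20,force=60); ctrl.hold(.2); st("gripped")
for p in (4,8,12):
    ctrl.move_l(*tcp(0,p),vel=30); ctrl.hold(.2); st(f"pull{p}")
p,d=optics.grab_frame("wrist");cv2.imwrite("pics/w2.png",p[:,:,::-1])
E
```

```text
above t2.95 sw 0.0075 r 113.9 z 69.09 Fplate [-0.2 -0.9  0.6] grip 85.5 0.0
False
at knob t4.27 sw -0.0015 r 112.3 z 0.26 Fplate [ 0.5  0.4 -0.2] grip 85.8 0.0
gripped t5.05 sw -0.0016 r 112.4 z 0.51 Fplate [-1.1  0.1  7.8] grip 27.1 58.5
pull4 t5.53 sw -0.0013 r 112.6 z 3.64 Fplate [  1.7  -1.3 -10.4] grip 26.9 59.6
pull8 t6.02 sw -0.0012 r 112.6 z 7.55 Fplate [  1.4  -1.4 -10.6] grip 26.6 59.7
pull12 t6.50 sw -0.0009 r 112.6 z 11.46 Fplate [  2.4  -0.3 -12.2] grip 26.6 59.7
```

View pics/w2.png

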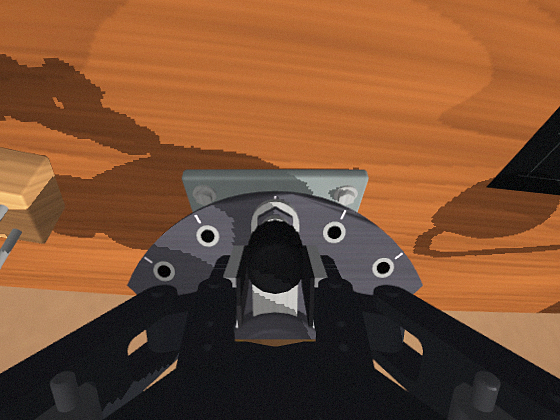

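Gripped on the knob's fluted body (280,255), and the axial force follows the spring. Now I'll swing towards the lamp.

```bash
python3 - <<'E'
from h import *
ctrl.move_l(*tcp(0,13),vel=20);ctrl.hold(.15);st("13")
for sw in np.linspace(.04,.4,10):
    ctrl.move_l(*tcp(sw,13),vel=60)
    if round(sw*100)%8==0: st()
ctrl.move_l(*tcp(.413,13),vel=30);ctrl.hold(.2);st("hole?")
for p in (11,10,9,8,7,6):
    ctrl.move_l(*tcp(.413,p),vel=15);ctrl.hold(.15);s=st(f"p{p}")
    if s["force"]@A>-3: break
E
```

```text
13 t6.95 sw -0.0010 r 112.6 z 12.44 Fplate [  1.8  -0.3 -12.2] grip 26.7 59.8
 t7.45 sw 0.0837 r 112.6 z 12.42 Fplate [  3.    0.5 -11.9] grip 26.6 59.9
 t7.95 sw 0.1627 r 112.5 z 12.47 Fplate [  3.2  -0.  -12.8] grip 26.7 59.9
 t8.45 sw 0.2416 r 112.4 z 12.50 Fplate [  3.8  -1.2 -13.5] grip 26.7 59.9
 t8.95 sw 0.3210 r 112.3 z 12.50 Fplate [  2.5  -0.8 -12.5] grip 26.7 60.0
 t9.45 sw 0.4002 r 112.2 z 12.52 Fplate [  3.6  -0.2 -12.3] grip 26.7 60.0
hole? t9.90 sw 0.4107 r 112.2 z 12.53 Fplate [  2.3  -2.3 -12.1] grip 26.4 60.0
p11 t10.33 sw 0.4108 r 112.2 z 10.54 Fplate [  1.6  -1.1 -12. ] grip 26.8 60.0
p10 t10.73 sw 0.4109 r 112.2 z 9.57 Fplate [  2.   -1.5 -11.1] grip 26.6 60.0
p9 t11.13 sw 0.4108 r 112.2 z 8.58 Fplate [  2.9  -2.6 -11. ] grip 26.8 60.1
p8 t11.53 sw 0.4107 r 112.2 z 7.60 Fplate [  1.8  -1.5 -10.9] grip 26.1 60.1
p7 t11.93 sw 0.4108 r 112.2 z 6.64 Fplate [  1.9  -0.7 -11. ] grip 27.0 60.1
p6 t12.33 sw 0.4107 r 112.2 z 5.64 Fplate [  2.   -1.6 -10.5] grip 26.5 60.1
```

The spring still pulls below 8 mm, so the pin appears to be entering the hole. I'll keep lowering.

```bash
python3 - <<'E'
from h import *
for p in (5,4,3,2,1,0,-1):
    ctrl.move_l(*tcp(.413,p),vel=15);ctrl.hold(.15);s=st(f"p{p}")
    if s["force"]@A>-4: break
E
```

```text
p5 t12.73 sw 0.4108 r 112.2 z 4.65 Fplate [ 2.6 -1.  -9.8] grip 26.5 60.2
p4 t13.13 sw 0.4109 r 112.2 z 3.69 Fplate [ 2.1 -0.3 -9.1] grip 26.7 60.2
p3 t13.53 sw 0.4108 r 112.2 z 2.70 Fplate [ 1.8 -0.8 -8.8] grip 26.8 60.2
p2 t13.93 sw 0.4110 r 112.2 z 1.70 Fplate [ 2.8 -0.7 -8.4] grip 26.4 60.3
p1 t14.33 sw 0.4109 r 112.2 z 0.74 Fplate [ 1.9 -0.5 -8.8] grip 26.3 60.5
p0 t14.73 sw 0.4113 r 112.1 z 0.49 Fplate [-0.9 -1.4  7.5] grip 26.6 62.2
```

It bottoms out at z≈0, the same as at the start. I'll nudge it sideways to confirm the lock, then release, retreat and look.

```bash
python3 - <<'E'
from h import *
ctrl.move_l(*tcp(.413,.6),vel=15)
for sw in (.45,.376):
    print(ctrl.move_l(*tcp(sw,.6),vel=15,threshold=10));st("nudge")
ctrl.move_l(*tcp(.413,.6),vel=15);ctrl.hold(.1);st("back")
ctrl.gripper_to(84);ctrl.hold(.1);st("open")
ctrl.move_l(*tcp(.413,130),vel=120);ctrl.hold(.3)
s=st("away");p,d=optics.grab_frame("wrist");cv2.imwrite("pics/w3.png",p[:,:,::-1])
L=(cloud("wrist",d,s).reshape(-1,3)-O)@F
c=np.array([-112*np.cos(.41),112*np.sin(.41)])
L=L[(np.hypot(*(L[:,:2]-c).T)<22)&(L[:,2]>66)&(L[:,2]<90)]
print(len(L),np.median(L,0));t=L[abs(L[:,2]-np.median(L[:,2]))<3];(x,y),r=cv2.minEnclosingCircle(t[:,:2].astype(np.float32));print(x,y,r,np.arctan2(y,-x)+K0)
E
```

```text
True
nudge t15.29 sw 0.4244 r 112.1 z 0.58 Fplate [ 0.1 -2.6  2.3] grip 27.0 61.5
False
nudge t15.81 sw 0.3893 r 112.2 z 0.61 Fplate [ 4.2  2.8 -0.3] grip 27.0 61.2
back t16.33 sw 0.4113 r 112.2 z 0.61 Fplate [ 3.1 -0.1 -1.4] grip 26.3 61.1
open t17.02 sw 0.4131 r 112.6 z 0.61 Fplate [ 0.2 -0.2 -0.4] grip 83.7 0.0
away t18.55 sw 0.4133 r 113.0 z 129.59 Fplate [-0.1  0.7  0.1] grip 83.7 0.0
835 [-104.56635761   45.04431803   72.39705173]
-103.65379333496094 44.54741668701172 14.587531089782715 0.41114094612584245
```

View pics/w3.png

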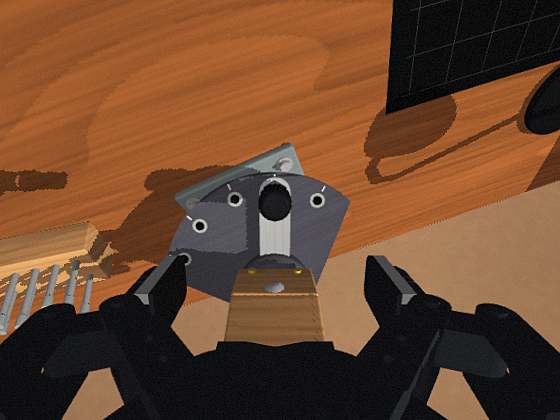

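The view shows the knob at (274,202) on the lamp-side hole. The start hole is free at (235,199) and the outer lamp-side hole is at (317,201). The knob top is 72.4 mm above the plate, the same as at the start, so the pin is fully home. Handing in.

```bash
python3 -c "
from plant import ctrl
print(ctrl.finish_job())"
```

```text
the job is handed in; nothing more can be done
None
```

The clamp's head is swung one hole towards the lamp (worker's left, about 0.41 rad), with the pin back at its starting height in that hole, the knob released and the job handed in; the side-nudge lock check was inconclusive (the gripper still shifted 0.01–0.02 rad each way), so I judged it locked from the pin height.

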